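Third hand at the watchmaker's screwing fixture

ROBOT

A 6-joint arm with a two-finger parallel gripper is mounted at the origin on the work surface. World frame = base frame: x ahead of the robot, y to its left, z up, the work surface at z = 0. Lengths are in mm, angles in rad, forces in N, time in s.
With the tool pointing down it reaches from about 300 to 775 mm from the base axis. Payload 14.6 kg.
Tool frame: the origin (TCP) lies on the front face of the gripper's body, between the roots of the fingers; the fingertips stand 97 mm ahead of it and the grasp point (between the pads) lies 78 mm ahead of it; z points along the fingers, y is the line along which they close (so a half turn about z gives the same grasp; the last joint's range is limited). The gripper opens to 94 mm and grips with 3 to 60 N. Pads are 16 mm wide; open, the fingers measure 119 mm over their backs; the gripper's body (75 mm by 177 mm) begins 78 mm behind the grasp point.
Start: joints at [-1.316, 0.3, 1.521, -0, 1.321, -0.067], TCP at [173.944, -521.76, 302.646] pointing down, gripper open.
Joint ranges: [-3.03, 3.03], [-0.79, 2.21], [0.23, 2.52], [-1.04, 4.18], [0, 3.07], [-2.55, 2.55]. Speed limits (rad/s): [2.22, 2.22, 2.57, 3.14, 3.14, 3.14].

INTERFACE

Orientations are given as [roll, pitch, yaw] about the fixed x, y, z axes, in that order (R = Rz(yaw) Ry(pitch) Rx(roll)).
In Python, from cell import * gives the robot as it stands.
- The arm moves only by the tool carry_out, never from a script. Its arguments are lists of equal length, an entry for each row: "slide": the shift along the world's x, y, z scaled (see below), a list of three; "dr": the turn, a rotation vector about the world's x, y, z scaled (see below), a list of three; "gripper": the opening in per cent of the stroke, from 0 (shut) to 100 (fully open). A call has 1 to 10 rows; each row is the pose to reach, as a shift and turn from the pose commanded when the call began, turning the shorter way round; what a row does not reach only later rows make up. The controller multiplies each number of a shift by 0.25 m and each number of a turn by 360 degrees. A row lasts 1/12 s, in which the tool goes at most 41.7 mm and 7.16 degrees, less where a joint would pass 70% of its speed; a pose out of reach is approached as far as the arm can. A call with a number of a shift or a turn outside -1 to 1 is refused whole. A call with a gripper value outside its range is refused whole. The fingers move at their own pace and stop on an object; "newtons" is the grip in N (left out, the last holds). Time passes only in rows, so rows that repeat a pose let the fingers close. It gives the time, the measured TCP pose, the force, the opening and the grip force at its end, in the units of the state.
- read_state(): the state, without advancing time (a new reading comes with each control period).
- camera(name): name is "scene" or "top"; returns the picture (480x640x3 uint8, red, green, blue); there is no depth.
- camera_model(name): a dict with "vfov" (degrees; the focal length in pixels is half the picture's height over the tangent of half this angle, whatever the lens; pixels are square), "cx", "cy" (the principal point, pixels), "k1" (the pictures are not rectified: a ray, as slopes to the right and down, at radius r is drawn at 1 + k1 r^2 times it, then the intrinsics apply), "R" (3x3) and "t" (3): a world point X has camera coordinates R X + t. Camera axes: x right, y down, z forward; pixel columns grow to the right and rows downward; lengths in mm; the calibration is good to about 2 mm. A picture is of the moment at which its call begins. camera_model takes no time and is no camera call.
- sign_off(): hands the job in; it is judged then, once.
The state is a dict: "clock": time; "joints": joint angles; "qd": joint speeds; "effort": joint torques, N m; "eef_pos": TCP position; "eef_rot": TCP orientation; "wrist_force": force on the tool from outside, world axes, zero at the start; "moment": the same for the moment, N m; "finger_gap": finger opening in mm; "finger_force": force on a finger pad.
Only numpy, scipy, OpenCV 4.12 (cv2) and the standard library are available. Lean on these libraries where they do the work, as an engineer would, in place of code of your own. Each camera call takes 0.05 s, during which the arm holds its last target. There are 200 camera calls.

TASK

Pick up the brass movement holder with a light grip (no more than 50 N), lay it flat on the bed of the screwing fixture, lengthwise and midway between the two clamp screws, and push its end squarely against the sprung stop with a steady 9 N or so, which brings the end of the stop's tongue midway between the two white marks; never push the stop harder than 16 N. Keep it there without wavering for at least three seconds and finish while still gripping and pressing it, because I will tighten the clamp screws then: do not let go. Leave the loupe, the dish and the screwdriver where they lie.

Things in the scene. Friction and masses are not known exactly. Their poses are not given: they have to be found in the camera images.
- holder: Movement holder to pick up: brass block 80 mm long (x), 36 wide (y), 30 high, a round watch movement in its flat top; 0.2 to 0.4 kg. Origin: centre of its underside. Starts flat on the bench (z = 0). Ends alike, either may meet the stop. Grip across the 36 mm width, about 10 mm behind its middle (away from the stop), clear of the clamp screws. Delicate: grip with 50 N or less per finger.
- fixture: Screwing fixture, bolted down: aluminium plate, x -75 to +135 mm, 120 mm wide; its flat top, the bed, is 15 mm above the bench. Origin: on the bench, under the middle of a holder (lying along x at y = 0) whose end just touches the unpressed stop. Press along +x. The bed is clear up to the clamp screws and the stop. A dark spring housing stands at x = 90 to 130 mm with two white marks across its top.
- screws (a point): Point on the bed midway between the two fixed clamp screws (at x = 45 mm, y = 0 in the fixture's frame). The screws point at each other across the bed (along y), tips 54 mm apart, each in a post 10 mm square that rises 24 mm above the bed, with a knob outside.
- stop: Sprung stop: upright steel plate 50 mm wide, 8 mm thick, from 1 to 28 mm above the bed, pushed by springs towards the fixture's -x. A steel tongue on it runs back over the spring housing as a pointer. Origin on the bed, above the fixture's origin while unpressed; it moves along the fixture's +x as the stop is pressed. Axes as the fixture's.
- stop_face (a point): Centre of the stop's pressing face, 15 mm above the bed; at x = 40 mm in the fixture's frame unpressed, farther along +x by as much as the stop is pressed in. Linear spring, no preload, 0.6 N per mm: 9 N at 15 mm, where the tongue's end is midway between the white marks (which stand for 10 and 20 mm: 6 and 12 N). Travel ends at 28 mm.
- loupe: Bystander: black eyeglass loupe, 36 mm wide at the top, 34 mm high, standing on the bench; origin at the centre of its underside.
- dish: Bystander: flat round aluminium dish, 56 mm across, 11 mm high; origin at the centre of its underside.
- driver: Bystander: screwdriver 150 mm long lying on the bench; origin on the bench below its middle, x along it towards the tip.
There are look-alikes about, which are no part of the job. What is shaped like the fixture but green or red is not meant. There is more than one size of the holder; the one meant has the size given above.

How it is judged (in metres and radians):
On the way, in this order (a step that is already met when the one before it is completed fails the run):
1. the holder is picked up off the bench in the fingers (height (world z) of holder above 0.018 m and contact force between the fingers and holder above 1 N), for 0.1 s.
2. the holder lies flat and square on the bed and presses the stop with 6 to 12 N, for 2 s without a break (contact force between holder and stop between 6 and 12 N and z of holder in the frame of fixture between 0.012 and 0.019 m and y of holder in the frame of fixture between -0.008 and 0.008 m and angle between the x axis of holder and the x axis of fixture, either way round below 0.09 rad and angle between holder's own z axis and vertical below 0.09 rad and contact force between the fingers and holder above 1 N), for 2 s.
At the end, for the whole second after the job is handed in: The holder lies on the fixture's bed (underside within 4 mm of the bed, tilt under 0.09 rad), its length along the fixture's x within 0.09 rad, within 8 mm of the centre line, at rest, still in the fingers, and presses the stop with 6 to 12 N (stop 10 to 20 mm in) (all of step 2 and linear speed of holder below 0.01 m/s); the arm keeps its last pose, push and grip.
It fails at once if the stop is pressed with more than 16 N (contact force between anything else and stop above 16 N).
It fails at once if the holder is squeezed with more than 60 N a finger (120 N over both) (contact force between the fingers and holder above 120 N).
It fails at once if the loupe is moved by more than 30 mm (distance of loupe from where it was at the start of the episode above 0.03 m).
It fails at once if the dish is moved by more than 30 mm (distance of dish from where it was at the start of the episode above 0.03 m).
It fails at once if the screwdriver is moved by more than 30 mm (distance of driver from where it was at the start of the episode above 0.03 m).
It also fails if it takes over 51 s, if anything falls off the work surface, if the arm or the gripper's body presses on something with over 40 N, if the wrist force passes 120 N, or if a joint passes its speed limit or range.

## Working session

There is one attempt and no reset: what is moved stays moved. The work goes in short steps, Python scripts to look and compute and a tool call to move; the robot and the scene stay as the last step left them, time stands still between calls to the robot, and variables do not carry over. Pictures are saved under pics/ and viewed, at most 10 in all, crops included, and the job is handed in when it is done.

Besides the shell and the picture viewer there is one more tool, called after "Call:" in YAML: its name, and indented under it one key for each argument. carry_out: Moves the arm, as the interface text tells. Its arguments: {"type":"object","properties":{"slide":{"type":"array","items":{"type":"array","items":{"type":"number","minimum":-1,"maximum":1}}},"dr":{"type":"array","items":{"type":"array","items":{"type":"number","minimum":-1,"maximum":1}}},"gripper":{"type":"array","items":{"type":"number"}},"newtons":{"type":"number"}},"required":["slide","dr","gripper"]}

```bash
mkdir -p pics; ls
cat > h.py <<'E'
from cell import *
import numpy as np, cv2
def cast(name,u,v,z):
    m=camera_model(name); f=240/np.tan(np.radians(m["vfov"])/2)
    R=np.array(m["R"]);t=np.array(m["t"])
    K=np.array([[f,0,m["cx"]],[0,f,m["cy"]],[0,0,1]])
    # forward: d = s(1+k1 r^2), r radius of undistorted slopes
    p=cv2.undistortPoints(np.array([[[u,v]]],float),K,np.array([m["k1"],0,0,0,0.]))[0,0]
    d=R.T@np.array([p[0],p[1],1]); c=-R.T@t
    return c+d*(z-c[2])/d[2]
def proj(name,X):
    m=camera_model(name); f=240/np.tan(np.radians(m["vfov"])/2)
    x=np.array(m["R"])@np.array(X,float)+np.array(m["t"]); s=x[:2]/x[2]
    s=s*(1+m["k1"]*(s@s)); return s*f+[m["cx"],m["cy"]]
E
python3 - <<'E'
from h import *
for n in("scene","top"):
    cv2.imwrite(f"pics/{n}0.png",camera(n)[:,:,::-1]); m=camera_model(n); print(n,m["vfov"],m["k1"],-np.array(m["R"]).T@np.array(m["t"]))
print(read_state())
E
```

```text
pics
scene 53.582702717518686 -0.06570345477093296 [1114.79796226 -279.89405664 1008.54163398]
top 46.48467049822751 -0.12008044196814541 [ 356.82729759   82.80827052 1218.09977866]
{'clock': 0.1, 'joints': array([-1.31562649e+00,  3.00409601e-01,  1.52151696e+00,  1.17256527e-05,
        1.32070301e+00, -6.65907980e-02]), 'qd': array([ 0.00202279, -0.00041436, -0.00330197, -0.00090019,  0.00034788,
       -0.00045669]), 'effort': array([ 2.26884340e-04, -5.32644475e+01, -3.53282940e+01,  7.08818645e-02,
        2.35254492e-02, -6.81179222e-05]), 'eef_pos': array([ 173.90018901, -521.64153177,  302.14713884]), 'eef_rot': array([-3.14055880e+00, -8.03303932e-05,  3.21757683e-01]), 'wrist_force': array([-0.35044252, -0.02929748,  0.67300578]), 'moment': array([-0.02469786, -0.07833369, -0.00707561]), 'finger_force': 0.0, 'finger_gap': 94.00733879110354}
```

View pics/top0.png

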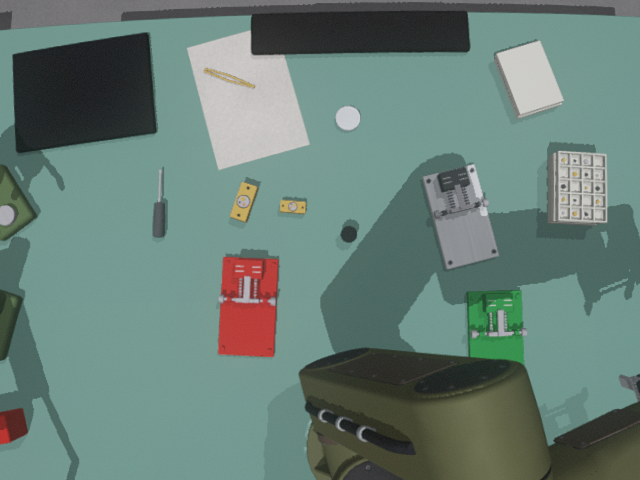

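View pics/scene0.png

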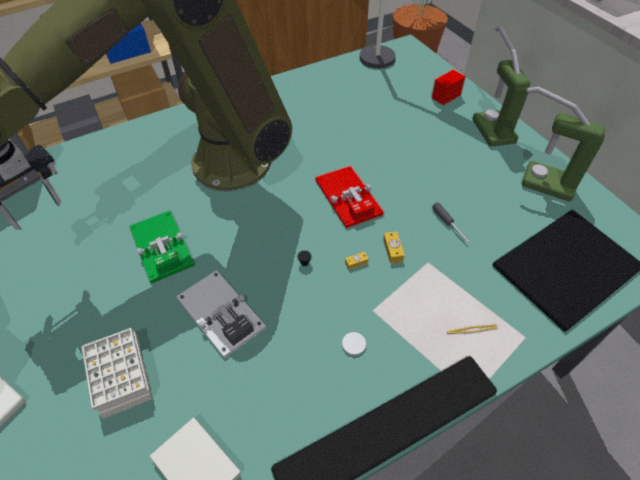

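Top view: there are two brass blocks, a larger one at (244,202) and a smaller one at (293,207). There are three fixtures: grey (460,217), red (249,305) and green (496,330). The grey one is the aluminium fixture. The larger block should be the 80 mm holder, so I'll measure it and confirm in a crop. The dish is at (347,118), the loupe at (349,233) and the driver at (160,203).

Run:
```python
from h import *
im=camera("top"); hsv=cv2.cvtColor(im,cv2.COLOR_RGB2HSV)
m=cv2.inRange(hsv,(15,110,90),(35,255,255)); m[:150]=0
m=cv2.morphologyEx(m,cv2.MORPH_CLOSE,np.ones((9,9)))
for c in cv2.findContours(m,0,2)[0]:
    if cv2.contourArea(c)<80: continue
    (u,v),_,_=r=cv2.minAreaRect(c); b=cv2.boxPoints(r)
    P=np.array([cast("top",*p,30)[:2] for p in b]); e=np.diff(P,axis=0)
    L=np.linalg.norm(e,axis=1); k=e[L.argmax()] 
    print("block",u,v,P.mean(0).round(1),L.round(1),np.degrees(np.arctan2(k[1],k[0])))
g=cv2.inRange(hsv,(0,0,90),(180,40,200)); g[:150]=0;g[290:]=0;g[:,:400]=0;g[:,530:]=0
g=cv2.morphologyEx(g,cv2.MORPH_CLOSE,np.ones((7,7)))
c=max(cv2.findContours(g,0,2)[0],key=cv2.contourArea); r=cv2.minAreaRect(c);b=cv2.boxPoints(r)
P=np.array([cast("top",*p,15)[:2] for p in b]);print("fix",b.round(1).tolist(),P.round(1).tolist(),np.linalg.norm(np.diff(P,axis=0),axis=1))
a=cv2.resize(im[160:275,415:510],None,fx=5,fy=5,interpolation=2); q=cv2.resize(im[175:230,220:315],None,fx=3.1,fy=3.1,interpolation=2)
o=np.zeros((575,475+295,3),np.uint8);o[:,:475]=a;o[:q.shape[0],475:475+q.shape[1]]=q[:,:295]
cv2.imwrite("pics/crop.png",o[:,:,::-1])
```

```text
block 292.5483093261719 206.4207305908203 [518.6 140.7] [24.2 53.1 24.2] -96.1497404354879
block 243.50001525878906 201.50001525878906 [531.9 246. ] [79.2 35.8 79.1] -18.921478807405165
fix [[420.8999938964844, 176.39999389648438], [477.70001220703125, 161.5], [502.1000061035156, 255.10000610351562], [445.3999938964844, 269.8999938964844]] [[580.9, -140.7], [612.2, -269.1], [404.0, -313.6], [375.0, -186.4]] [132.09641384 212.95292767 130.48324551]
```

View pics/crop.png

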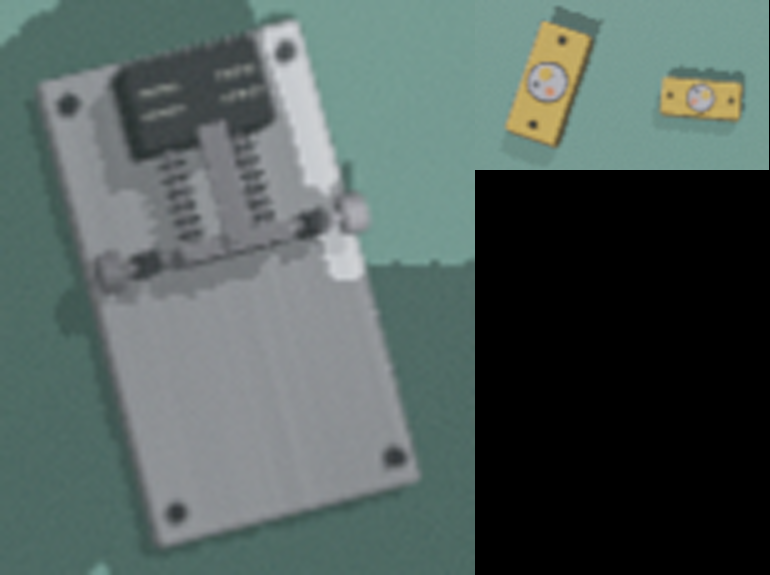

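The 80 x 36 holder is the larger block. It measures 79 x 36 mm, against 53 x 24 mm for the other. The grey fixture's plate corners in the crop are about (40,85), (297,20), (418,480), (158,547), with bolts at (68,104), (285,50), (394,457), (176,513). The spring housing with its white marks is at the top, so pressing +x points up.

Run:
```python
from h import *
f=lambda p,z:cast("top",(p[0]+.5)/5-.5+415,(p[1]+.5)/5-.5+160,z)[:2]
for nm,pts in(("corner",[(40,85),(297,20),(418,480),(158,547)]),("bolt",[(68,104),(285,50),(394,457),(176,513)])):
    P=np.array([f(p,15) for p in pts]); ax=(P[0]+P[1]-P[2]-P[3])/2; ctr=P.mean(0)
    print(nm,P.round(1).tolist(),"L",np.linalg.norm(ax),"W",np.linalg.norm(P[0]-P[1]),np.linalg.norm(P[2]-P[3]),"yaw",np.arctan2(ax[1],ax[0]),"origin",ctr-30*ax/np.linalg.norm(ax))
# scene-camera check: refine with grey mask in scene
im=camera("scene"); cv2.imwrite("pics/sc.png",cv2.resize(im[260:370,165:280],None,fx=5,fy=5,interpolation=2)[:,:,::-1])
```

```text
corner [[580.4, -144.4], [607.7, -260.5], [403.1, -304.7], [377.0, -188.3]] L 208.6998391778075 W 119.24678977395615 119.34279813528607 yaw 0.21236879692229288 origin [ 462.68638127 -230.80649228]
bolt [[571.7, -156.5], [594.3, -254.4], [413.4, -294.4], [391.5, -196.7]] L 184.96434871534382 W 100.49702399646738 100.11918189340065 yaw 0.21866439127960674 origin [ 463.42241328 -232.01236149]
```

View pics/sc.png

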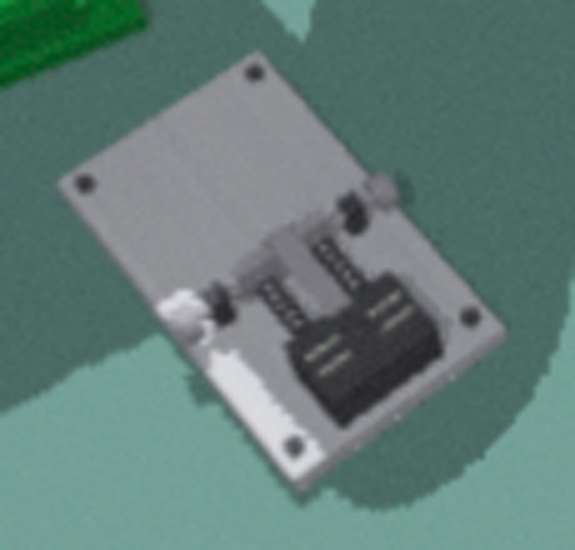

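Call:
carry_out:
  slide:
    - [0.432,0.96,0]
    - [0.432,0.96,0]
    - [0.432,0.96,0]
    - [0.432,0.96,0]
    - [0.432,0.96,0]
    - [0.432,0.96,0]
    - [0.432,0.96,0]
  dr:
    - [0,0,-0.05]
    - [0,0,-0.05]
    - [0,0,-0.05]
    - [0,0,-0.05]
    - [0,0,-0.05]
    - [0,0,-0.05]
    - [0,0,-0.05]
  gripper: [65,65,65,65,65,65,65]
  newtons: 35

```text
clock: 0.78
eef_pos: [282.9, -278.2, 302.7]
eef_rot: [-3.141, -0.001, 0.01]
wrist_force: [-0.1, 0.7, 0.2]
finger_gap: 60.9
finger_force: 0.0
```

Call:
carry_out:
  slide:
    - [0.432,0.96,0]
    - [0.432,0.96,0]
    - [0.432,0.96,0]
    - [0.432,0.96,0]
    - [0.432,0.96,0]
    - [0.432,0.96,0]
    - [0.432,0.96,0]
    - [0.432,0.96,0]
  dr:
    - [0,0,-0.0537]
    - [0,0,-0.0537]
    - [0,0,-0.0537]
    - [0,0,-0.0537]
    - [0,0,-0.0537]
    - [0,0,-0.0537]
    - [0,0,-0.0537]
    - [0,0,-0.0537]
  gripper: [65,65,65,65,65,65,65,65]

```text
clock: 1.45
eef_pos: [391.2, -37.1, 302.7]
eef_rot: [-3.141, -0.0, -0.324]
wrist_force: [0.9, -0.4, 0.1]
finger_gap: 61.2
finger_force: 0.0
```

Call:
carry_out:
  slide:
    - [0.432,0.96,0]
    - [0.432,0.96,0]
    - [0.432,0.96,0]
    - [0.432,0.96,0]
    - [0.432,0.96,0]
    - [0.432,0.96,0]
    - [0.432,0.96,0]
    - [0.432,0.96,0]
  dr:
    - [0,0,0]
    - [0,0,0]
    - [0,0,0]
    - [0,0,0]
    - [0,0,0]
    - [0,0,0]
    - [0,0,0]
    - [0,0,0]
  gripper: [65,65,65,65,65,65,65,65]

```text
clock: 2.12
eef_pos: [498.5, 200.6, 301.8]
eef_rot: [3.141, 0.001, -0.327]
wrist_force: [0.2, -0.9, 0.2]
finger_gap: 61.0
finger_force: 0.0
```

Call:
carry_out:
  slide:
    - [0.098,0.204,-0.3]
    - [0.098,0.204,-0.61]
    - [0.098,0.204,-0.61]
    - [0.098,0.204,-0.61]
    - [0.098,0.204,-0.61]
    - [0.098,0.204,-0.61]
  dr:
    - [0,0,0]
    - [0,0,0]
    - [0,0,0]
    - [0,0,0]
    - [0,0,0]
    - [0,0,0]
  gripper: [65,65,65,65,65,65]

```text
clock: 2.62
eef_pos: [522.0, 248.3, 149.5]
eef_rot: [3.139, 0.003, -0.33]
wrist_force: [0.4, 0.1, 1.2]
finger_gap: 61.2
finger_force: 0.0
```

Run:
```python
from h import *
s=read_state();print(s["eef_pos"],s["eef_rot"])
im=camera("scene"); u,v=proj("scene",(532,246,30)); u,v=int(u),int(v); print(u,v)
cv2.imwrite("pics/g.png",cv2.resize(im[v-75:v+75,u-80:u+80],None,fx=4,fy=4,interpolation=2)[:,:,::-1])
# scene-camera bolts check of the fixture
P=np.array([cast("scene",(a+.5)/5-.5+165,(b+.5)/5-.5+260,15)[:2] for a,b in[(470,317),(294,446),(85,184),(255,73)]])
ax=(P[0]+P[1]-P[2]-P[3])/2;print(P.round(1).tolist(),np.arctan2(ax[1],ax[0]),np.linalg.norm(ax),P.mean(0)-30*ax/np.linalg.norm(ax))
```

```text
[522.00331365 248.28175451 149.5406717 ] [ 3.13918609e+00  2.58190518e-03 -3.29885667e-01]
392 242
[[571.9, -156.1], [594.2, -254.0], [414.3, -293.6], [392.5, -195.7]] 0.216702374785116 183.96143455351148 [ 463.95303019 -231.27624877]
```

View pics/g.png

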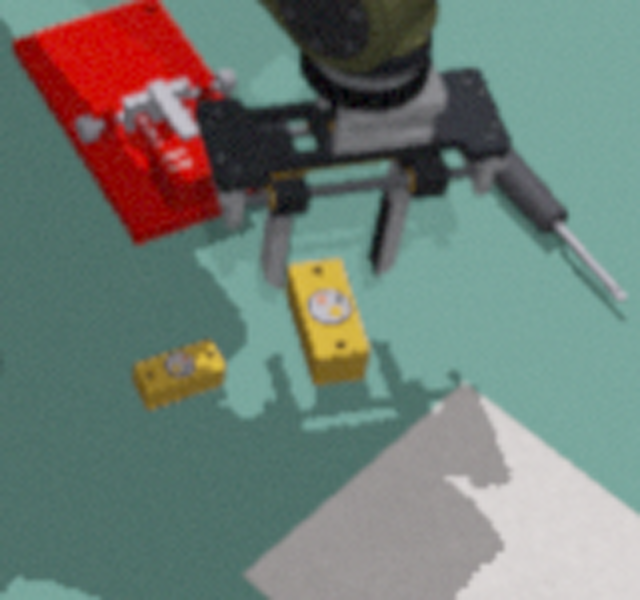

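Fingers straddle the holder, and both cameras agree on the fixture pose: origin (463.7,-231.6), yaw 0.217. Next I descend and grip.

Call:
carry_out:
  slide:
    - [0,0,-0.1]
    - [0,0,-0.2]
    - [0,0,-0.2]
    - [0,0,-0.2]
    - [0,0,-0.2]
    - [0,0,-0.2]
    - [0,0,-0.2]
    - [0,0,-0.2]
    - [0,0,-0.2]
    - [0,0,-0.2]
  dr:
    - [0,0,0]
    - [0,0,0]
    - [0,0,0]
    - [0,0,0]
    - [0,0,0]
    - [0,0,0]
    - [0,0,0]
    - [0,0,0]
    - [0,0,0]
    - [0,0,0]
  gripper: [65,65,65,65,30,30,30,30,30,30]
  newtons: 35

```text
clock: 3.5
eef_pos: [522.8, 249.4, 101.2]
eef_rot: [-3.141, -0.001, -0.33]
wrist_force: [-2.5, -1.7, 8.3]
finger_gap: 35.5
finger_force: 35.0
```

Call:
carry_out:
  slide:
    - [0,0,0]
    - [0,0,0]
    - [0,0,0]
    - [0,0,0]
  dr:
    - [0,0,0]
    - [0,0,0]
    - [0,0,0]
    - [0,0,0]
  gripper: [25,25,25,25]

```text
clock: 3.83
eef_pos: [522.8, 249.4, 101.2]
eef_rot: [-3.141, -0.001, -0.33]
wrist_force: [-1.6, -1.6, 7.4]
finger_gap: 36.0
finger_force: 35.0
```

Call:
carry_out:
  slide:
    - [0,0,0.05]
    - [0,0,0.15]
    - [0,0,0.3]
    - [0,0,0.4]
    - [0,0,0.4]
    - [0,0,0.4]
    - [0,0,0.4]
    - [0,0,0.4]
  dr:
    - [0,0,0]
    - [0,0,0]
    - [0,0,0]
    - [0,0,0]
    - [0,0,0]
    - [0,0,0]
    - [0,0,0]
    - [0,0,0]
  gripper: [25,25,25,25,25,25,25,25]

```text
clock: 4.5
eef_pos: [521.9, 249.0, 198.5]
eef_rot: [3.14, 0.002, -0.33]
wrist_force: [-0.4, 0.1, -3.5]
finger_gap: 35.8
finger_force: 35.0
```

Run:
```python
from h import *
s=read_state();print(s["clock"],s["eef_pos"],s["eef_rot"],s["wrist_force"],s["finger_gap"],s["moment"])
im=camera("scene"); u,v=proj("scene",(532,246,130)); u,v=int(u),int(v); print(u,v)
cv2.imwrite("pics/l.png",cv2.resize(im[v-60:v+60,u-70:u+70],None,fx=4,fy=4,interpolation=2)[:,:,::-1])
```

```text
4.5 [521.87040401 249.01117303 198.52766925] [ 3.13968668e+00  2.21634381e-03 -3.29745668e-01] [-0.37077066  0.10836663 -3.5060061 ] 35.837309901792494 [0.10219647 0.06592957 0.01603416]
397 217
```

View pics/l.png

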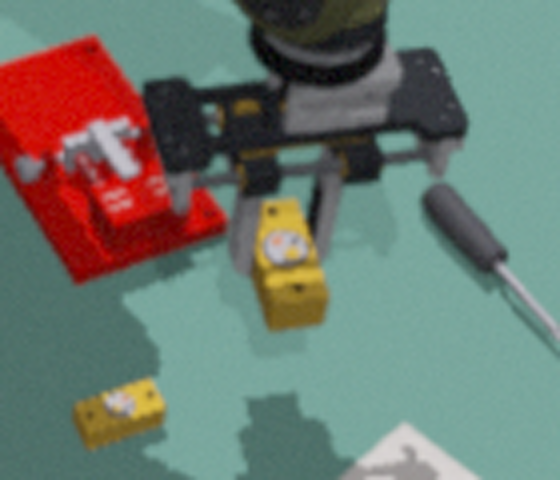

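Call:
carry_out:
  slide:
    - [-0.01,-0.05,0]
    - [-0.03,-0.15,0]
    - [-0.05,-0.27,0]
    - [-0.075,-0.4,0]
    - [-0.1,-0.53,0]
    - [-0.125,-0.66,0]
    - [-0.15,-0.79,0]
    - [-0.17,-0.9,0]
    - [-0.1852,-0.9768,0]
    - [-0.1852,-0.9768,0]
  dr:
    - [0,0,0.005]
    - [0,0,0.01]
    - [0,0,0.015]
    - [0,0,0.02]
    - [0,0,0.025]
    - [0,0,0.03]
    - [0,0,0.035]
    - [0,0,0.04]
    - [0,0,0.0435]
    - [0,0,0.0435]
  gripper: [25,25,25,25,25,25,25,25,25,25]

```text
clock: 5.38
eef_pos: [475.3, 2.3, 199.3]
eef_rot: [3.141, 0.002, -0.058]
wrist_force: [0.3, 0.3, -3.5]
finger_gap: 35.6
finger_force: 35.0
```

Call:
carry_out:
  slide:
    - [-0.01,-0.05,0]
    - [-0.03,-0.15,0]
    - [-0.05,-0.27,0]
    - [-0.075,-0.4,0]
    - [-0.1,-0.53,0]
    - [-0.125,-0.66,0]
    - [-0.15,-0.79,0]
    - [-0.17,-0.9,0]
    - [-0.1852,-0.9768,0]
    - [-0.1852,-0.9768,0]
  dr:
    - [0,0,0.005]
    - [0,0,0.01]
    - [0,0,0.015]
    - [0,0,0.02]
    - [0,0,0.025]
    - [0,0,0.03]
    - [0,0,0.035]
    - [0,0,0.04]
    - [0,0,0.0435]
    - [0,0,0.0435]
  gripper: [25,25,25,25,25,25,25,25,25,25]

```text
clock: 6.22
eef_pos: [429.2, -241.7, 199.3]
eef_rot: [-3.141, 0.001, 0.215]
wrist_force: [0.5, -0.0, -3.4]
finger_gap: 35.8
finger_force: 35.0
```

Call:
carry_out:
  slide:
    - [0,0,-0.08]
    - [0,0,-0.16]
    - [0,0,-0.2]
    - [0,0,-0.24]
    - [0,0,-0.26]
    - [0,0,-0.28]
    - [0,0,-0.28]
    - [0,0,-0.28]
  dr:
    - [0,0,0]
    - [0,0,0]
    - [0,0,0]
    - [0,0,0]
    - [0,0,0]
    - [0,0,0]
    - [0,0,0]
    - [0,0,0]
  gripper: [25,25,25,25,25,25,25,25]

```text
clock: 6.88
eef_pos: [430.1, -239.1, 130.5]
eef_rot: [3.141, -0.0, 0.217]
wrist_force: [-0.1, -0.1, -1.4]
finger_gap: 36.0
finger_force: 35.0
```

Run:
```python
from h import *
s=read_state();print(s["clock"],s["eef_pos"],s["eef_rot"],s["wrist_force"],s["finger_gap"])
a=camera("top")[160:280,405:525]; b=camera("scene")[250:370,150:300]
o=np.hstack([cv2.resize(a,(350,350),interpolation=2),cv2.resize(b,(438,350),interpolation=2)])
cv2.imwrite("pics/p.png",o[:,:,::-1])
```

```text
6.8833 [ 430.05496653 -239.14978065  130.48075689] [ 3.14133752e+00 -2.71105452e-04  2.16965754e-01] [-0.12296753 -0.05628685 -1.43625429] 36.022385567156995
```

View pics/p.png

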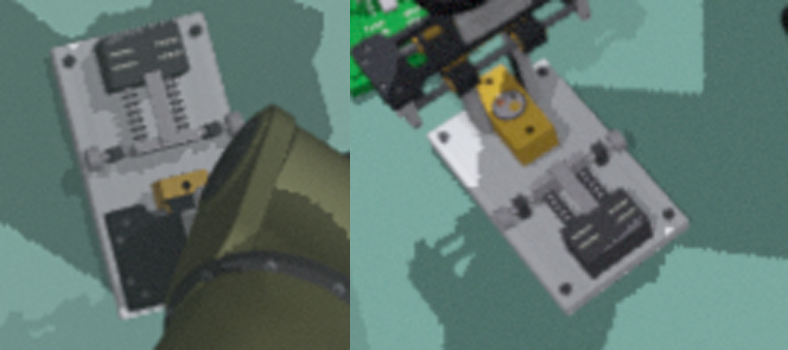

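Holder is level over the bed and lined up with the stop (holder front at about (180,190) in the left panel). The loupe, dish and screwdriver are untouched. Lowering gently to the bed.

Call:
carry_out:
  slide:
    - [0,0,-0.015]
    - [0,0,-0.03]
    - [0,0,-0.04]
    - [0,0,-0.045]
    - [0,0,-0.045]
    - [0,0,-0.045]
  dr:
    - [0,0,0]
    - [0,0,0]
    - [0,0,0]
    - [0,0,0]
    - [0,0,0]
    - [0,0,0]
  gripper: [25,25,25,25,25,25]

```text
clock: 7.48
eef_pos: [429.8, -239.1, 118.8]
eef_rot: [-3.141, 0.0, 0.217]
wrist_force: [0.1, 0.4, -3.2]
finger_gap: 35.9
finger_force: 35.0
```

Call:
carry_out:
  slide:
    - [0,0,-0.004]
    - [0,0,-0.008]
    - [0,0,-0.008]
    - [0,0,-0.008]
    - [0,0,-0.008]
    - [0,0,-0.008]
  dr:
    - [0,0,0]
    - [0,0,0]
    - [0,0,0]
    - [0,0,0]
    - [0,0,0]
    - [0,0,0]
  gripper: [25,25,25,25,25,25]

```text
clock: 7.98
eef_pos: [429.9, -239.2, 117.0]
eef_rot: [3.142, -0.0, 0.217]
wrist_force: [-0.3, 0.2, -2.7]
finger_gap: 35.8
finger_force: 35.0
```

Call:
carry_out:
  slide:
    - [0,0,-0.004]
    - [0,0,-0.004]
    - [0,0,-0.004]
    - [0,0,-0.004]
  dr:
    - [0,0,0]
    - [0,0,0]
    - [0,0,0]
    - [0,0,0]
  gripper: [25,25,25,25]

```text
clock: 8.32
eef_pos: [429.9, -239.2, 116.2]
eef_rot: [3.141, -0.0, 0.217]
wrist_force: [-1.9, 0.5, 4.6]
finger_gap: 35.5
finger_force: 35.0
```

Call:
carry_out:
  slide:
    - [0,0,-0.004]
    - [0,0,-0.004]
    - [0,0,-0.004]
    - [0,0,-0.004]
  dr:
    - [0,0,0]
    - [0,0,0]
    - [0,0,0]
    - [0,0,0]
  gripper: [25,25,25,25]

```text
clock: 8.65
eef_pos: [429.9, -239.2, 116.1]
eef_rot: [3.141, -0.0, 0.217]
wrist_force: [-9.1, 4.4, 21.1]
finger_gap: 35.6
finger_force: 35.0
```

Call:
carry_out:
  slide:
    - [0,0,0.0035]
    - [0,0,0.0035]
    - [0.008,0.0018,0.0035]
    - [0.02,0.0044,0.0035]
    - [0.035,0.0077,0.0035]
    - [0.05,0.011,0.0035]
    - [0.06,0.0132,0.0035]
    - [0.07,0.0154,0.0035]
    - [0.07,0.0154,0.0035]
    - [0.07,0.0154,0.0035]
  dr:
    - [0,0,0]
    - [0,0,0]
    - [0,0,0]
    - [0,0,0]
    - [0,0,0]
    - [0,0,0]
    - [0,0,0]
    - [0,0,0]
    - [0,0,0]
    - [0,0,0]
  gripper: [25,25,25,25,25,25,25,25,25,25]

```text
clock: 9.48
eef_pos: [447.5, -235.6, 116.2]
eef_rot: [3.141, -0.0, 0.217]
wrist_force: [-2.6, -1.1, 7.3]
finger_gap: 35.6
finger_force: 35.0
```

Call:
carry_out:
  slide:
    - [0.004,0.0009,0]
    - [0.008,0.0018,0]
    - [0.012,0.0026,0]
    - [0.016,0.0035,0]
    - [0.02,0.0044,0]
    - [0.02,0.0044,0]
    - [0.02,0.0044,0]
  dr:
    - [0,0,0]
    - [0,0,0]
    - [0,0,0]
    - [0,0,0]
    - [0,0,0]
    - [0,0,0]
    - [0,0,0]
  gripper: [25,25,25,25,25,25,25]

```text
clock: 10.07
eef_pos: [452.2, -234.6, 116.2]
eef_rot: [3.141, 0.0, 0.217]
wrist_force: [-6.7, -2.1, 10.1]
finger_gap: 35.6
finger_force: 35.0
```

Call:
carry_out:
  slide:
    - [0.004,0.0009,0]
    - [0.008,0.0018,0]
    - [0.012,0.0026,0]
    - [0.016,0.0035,0]
    - [0.02,0.0044,0]
    - [0.02,0.0044,0]
    - [0.02,0.0044,0]
  dr:
    - [0,0,0]
    - [0,0,0]
    - [0,0,0]
    - [0,0,0]
    - [0,0,0]
    - [0,0,0]
    - [0,0,0]
  gripper: [25,25,25,25,25,25,25]

```text
clock: 10.65
eef_pos: [456.9, -233.6, 116.2]
eef_rot: [3.141, 0.001, 0.217]
wrist_force: [-10.5, -2.8, 11.3]
finger_gap: 36.0
finger_force: 35.0
```

Run:
```python
from h import *
s=read_state();print(s["clock"],s["eef_pos"],s["eef_rot"],s["wrist_force"],s["moment"])
a=camera("top")[160:230,415:495]; b=camera("scene")[285:355,195:275]
o=np.hstack([cv2.resize(i,(400,350),interpolation=2) for i in(a,b)])
cv2.imwrite("pics/q.png",o[:,:,::-1])
yaw=.217;ex=np.array([np.cos(yaw),np.sin(yaw)]);ey=np.array([-ex[1],ex[0]])
o0=np.array([463.7,-231.6]); d=s["eef_pos"][:2]-o0; print("tcp in fixture",d@ex,d@ey)
```

```text
10.65 [ 456.89271638 -233.56979781  116.17742725] [3.14127353e+00 1.26159495e-03 2.17005750e-01] [-10.52673923  -2.82328919  11.31959282] [-0.25684761  1.73539095  0.07706167]
tcp in fixture -7.071736823131026 -0.45798696115423904
```

View pics/q.png

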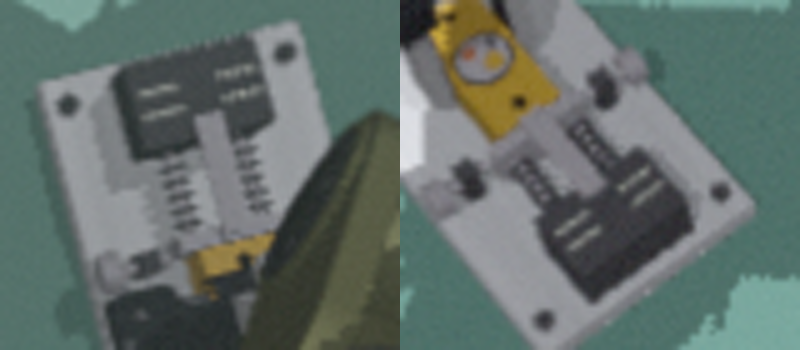

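The stop is pressed in part way. The tongue end is at (210,113) in the left panel, and the near and far marks at the tongue are at about y=104 and y=81, so travel is about 6 mm. I'll ease the down-force and advance in small steps.

Call:
carry_out:
  slide:
    - [0,0,0.0016]
    - [0.004,0.0009,0.0016]
    - [0.008,0.0018,0.0016]
    - [0.012,0.0026,0.0016]
    - [0.016,0.0035,0.0016]
    - [0.02,0.0044,0.0016]
    - [0.02,0.0044,0.0016]
    - [0.02,0.0044,0.0016]
    - [0.02,0.0044,0.0016]
  dr:
    - [0,0,0]
    - [0,0,0]
    - [0,0,0]
    - [0,0,0]
    - [0,0,0]
    - [0,0,0]
    - [0,0,0]
    - [0,0,0]
    - [0,0,0]
  gripper: [25,25,25,25,25,25,25,25,25]

```text
clock: 11.5
eef_pos: [461.7, -232.5, 116.2]
eef_rot: [3.142, 0.002, 0.217]
wrist_force: [-10.1, -3.9, 7.1]
finger_gap: 35.7
finger_force: 35.0
```

Run:
```python
from h import *
s=read_state();print(s["clock"],s["eef_pos"],s["eef_rot"],s["wrist_force"],s["moment"])
a=camera("top")[165:225,425:485]; b=camera("scene")[290:350,205:265]
o=np.hstack([cv2.resize(i,(400,400),interpolation=2) for i in(a,b)])
cv2.imwrite("pics/r.png",o[:,:,::-1])
```

```text
11.5 [ 461.65060019 -232.49284387  116.18104001] [3.14157396e+00 1.85973721e-03 2.16848552e-01] [-10.07811548  -3.87758136   7.05324387] [-0.57554996  1.74750188  0.03589469]
```

View pics/r.png

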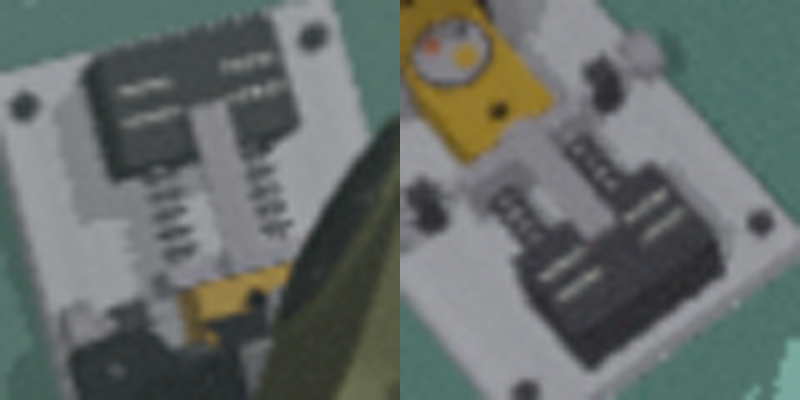

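The tongue end, at (208,104) in the left panel, is now level with the near mark, so travel is about 10 mm. I need about 5 mm more.

Call:
carry_out:
  slide:
    - [0.004,0.0009,0]
    - [0.008,0.0018,0]
    - [0.012,0.0026,0]
    - [0.016,0.0035,0]
    - [0.019,0.0042,0]
    - [0.019,0.0042,0]
    - [0.019,0.0042,0]
    - [0.019,0.0042,0]
  dr:
    - [0,0,0]
    - [0,0,0]
    - [0,0,0]
    - [0,0,0]
    - [0,0,0]
    - [0,0,0]
    - [0,0,0]
    - [0,0,0]
  gripper: [25,25,25,25,25,25,25,25]

```text
clock: 12.27
eef_pos: [466.0, -231.6, 116.2]
eef_rot: [-3.141, 0.003, 0.217]
wrist_force: [-14.5, -5.0, 10.4]
finger_gap: 36.0
finger_force: 35.0
```

Run:
```python
from h import *
s=read_state();print(s["clock"],s["eef_pos"],s["eef_rot"],s["wrist_force"],s["moment"])
a=camera("top")[165:225,425:485]; b=camera("scene")[290:350,205:265]
o=np.hstack([cv2.resize(i,(400,400),interpolation=2) for i in(a,b)])
cv2.imwrite("pics/s.png",o[:,:,::-1])
```

```text
12.2667 [ 466.01040224 -231.57024889  116.17972865] [-3.14136797e+00  2.92414302e-03  2.16890215e-01] [-14.45447453  -4.97533599  10.37482093] [-0.8152354   2.43504015  0.02654061]
```

View pics/s.png

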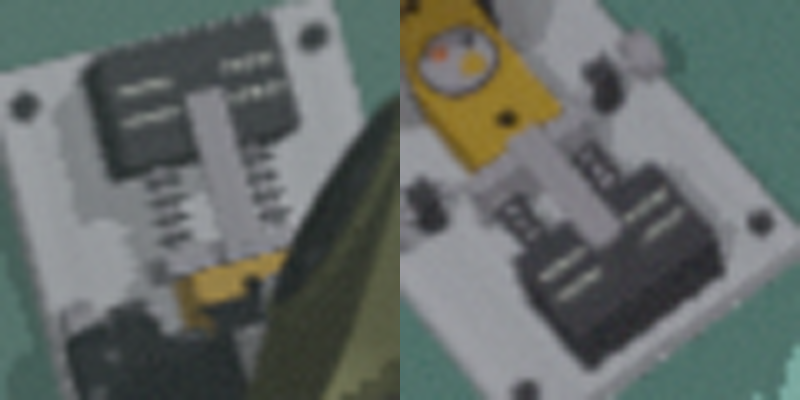

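The tongue end, at (205,90) in the left panel, lies midway between the marks (104 and 72), so travel is about 14.5 mm and the push about 8.7 N. The holder is centred on the tongue. Holding still.

Call:
carry_out:
  slide:
    - [0,0,0]
    - [0,0,0]
    - [0,0,0]
    - [0,0,0]
    - [0,0,0]
    - [0,0,0]
    - [0,0,0]
    - [0,0,0]
    - [0,0,0]
    - [0,0,0]
  dr:
    - [0,0,0]
    - [0,0,0]
    - [0,0,0]
    - [0,0,0]
    - [0,0,0]
    - [0,0,0]
    - [0,0,0]
    - [0,0,0]
    - [0,0,0]
    - [0,0,0]
  gripper: [25,25,25,25,25,25,25,25,25,25]

```text
clock: 13.2
eef_pos: [466.0, -231.6, 116.2]
eef_rot: [-3.141, 0.003, 0.217]
wrist_force: [-14.2, -4.8, 10.5]
finger_gap: 36.0
finger_force: 35.0
```

Call:
carry_out:
  slide:
    - [0,0,0]
    - [0,0,0]
    - [0,0,0]
    - [0,0,0]
    - [0,0,0]
    - [0,0,0]
    - [0,0,0]
    - [0,0,0]
    - [0,0,0]
    - [0,0,0]
  dr:
    - [0,0,0]
    - [0,0,0]
    - [0,0,0]
    - [0,0,0]
    - [0,0,0]
    - [0,0,0]
    - [0,0,0]
    - [0,0,0]
    - [0,0,0]
    - [0,0,0]
  gripper: [25,25,25,25,25,25,25,25,25,25]

```text
clock: 14.03
eef_pos: [466.0, -231.6, 116.2]
eef_rot: [-3.141, 0.003, 0.217]
wrist_force: [-14.6, -6.0, 10.6]
finger_gap: 35.5
finger_force: 35.0
```

Call:
carry_out:
  slide:
    - [0,0,0]
    - [0,0,0]
    - [0,0,0]
    - [0,0,0]
    - [0,0,0]
    - [0,0,0]
    - [0,0,0]
    - [0,0,0]
    - [0,0,0]
    - [0,0,0]
  dr:
    - [0,0,0]
    - [0,0,0]
    - [0,0,0]
    - [0,0,0]
    - [0,0,0]
    - [0,0,0]
    - [0,0,0]
    - [0,0,0]
    - [0,0,0]
    - [0,0,0]
  gripper: [25,25,25,25,25,25,25,25,25,25]

```text
clock: 14.87
eef_pos: [466.0, -231.6, 116.2]
eef_rot: [-3.141, 0.003, 0.217]
wrist_force: [-14.6, -5.2, 9.9]
finger_gap: 35.8
finger_force: 35.0
```

Call:
carry_out:
  slide:
    - [0,0,0]
    - [0,0,0]
    - [0,0,0]
    - [0,0,0]
    - [0,0,0]
    - [0,0,0]
    - [0,0,0]
    - [0,0,0]
    - [0,0,0]
    - [0,0,0]
  dr:
    - [0,0,0]
    - [0,0,0]
    - [0,0,0]
    - [0,0,0]
    - [0,0,0]
    - [0,0,0]
    - [0,0,0]
    - [0,0,0]
    - [0,0,0]
    - [0,0,0]
  gripper: [25,25,25,25,25,25,25,25,25,25]

```text
clock: 15.7
eef_pos: [466.0, -231.6, 116.2]
eef_rot: [-3.141, 0.003, 0.217]
wrist_force: [-15.0, -5.6, 9.9]
finger_gap: 35.7
finger_force: 35.0
```

```bash
python3 -c "
from h import *
print(sign_off())"
```

```text
the job is handed in; nothing more can be done
None
```

The holder lies flat on the bed, still gripped at 35 N, pressed about 14.5 mm into the stop (about 8.7 N, judged from the tongue); it held steady for 3.4 s, and the job is handed in with the verdict not shown to me.

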